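# Stand the amber globe lamp in the bench ring

### The job

The amber globe lamp is next to be checked on the repair bench: lift it out of its rack and stand it in the blue ring stand, ball down and cap up, upright and seated in the ring. Set it down, do not drop it, and leave the white and the green lamp standing in the rack.

Things in the scene. Friction and masses are not known exactly. Their poses are not given: they have to be found in the camera images.
- amber_lamp_center (a point): globe lamp: 60 mm amber-orange ball, white collar and bright screw cap on top; 94 mm high, about 60 g. Point: half-way up its axis, 47 mm above its bottom, 17 mm above the ball's centre; z up through the cap. Grip: collar and cap, a cylinder 26 mm across, from 11 to 43 mm above the point. At first it stands ball down in a fixed brown wooden rack, 30 mm high, of three lamps in a row 95 mm apart, in any order.
- white_lamp_center (a point): globe lamp like the amber one but with a white 60 mm ball, 94 mm high; the point is half-way up its axis, 47 mm above its bottom, z up through the cap. A bystander: stands ball down in a fixed brown wooden rack, 30 mm high, of three lamps in a row 95 mm apart, in any order.
- green_lamp_center (a point): globe lamp like the amber one but with a dark green 60 mm ball, 94 mm high; the point is half-way up its axis, 47 mm above its bottom, z up through the cap. A bystander: stands ball down in a fixed brown wooden rack, 30 mm high, of three lamps in a row 95 mm apart, in any order.
- ring_rim (a point): blue ring, inner diameter 48 mm, outer 62 mm, on a dark steel disc 100 mm across, fixed to the bench. Point: centre of the ring's upper rim, 34 mm above the bench; z up. A lamp's ball sinks 12 mm into it and rests on the rim, the lamp's point then 35 mm above this one; friction keeps it at the tilt at which it is let go.
Things that resemble listed ones, but are neither listed nor needed, are in the scene too. What is shaped like the part that bears amber_lamp_center but pink or purple is not meant.

How it is judged (in metres and radians):
At the end, for the whole second after the job is handed in: The amber lamp stands at rest in the blue ring, its centre within 12 mm of the ring's axis and within 8 mm of its seated height, cap up within 20 degrees of vertical; the white and the green lamp still stand in the rack, moved by less than 20 mm and tilted by less than 20 degrees (horizontal distance between amber_lamp_center and ring_rim below 0.012 m and z of amber_lamp_center in the frame of ring_rim between 0.027 and 0.043 m and angle between each of amber_lamp_center, white_lamp_center, green_lamp_center's own z axis and vertical below 0.35 rad and linear speed of amber_lamp below 0.03 m/s and distance of each of white_lamp_center, green_lamp_center from where it was at the start of the episode below 0.02 m); the robot touches nothing.
It fails at once if the amber lamp is dropped: out of the fingers it moves faster than 0.5 m/s, as after a fall of about 13 mm (linear speed of amber_lamp above 0.5 m/s and contact force between the fingers and amber_lamp below 0.02 N).
It also fails if it takes over 35 s, if anything falls off the work surface, if the arm or the gripper's body presses on something with over 40 N, if the wrist force passes 120 N, or if a joint passes its speed limit or range.

### The arm

A 6-joint arm with a two-finger parallel gripper is mounted at the origin on the work surface. World frame = base frame: x ahead of the robot, y to its left, z up, the work surface at z = 0. Lengths are in m, angles in degrees, forces in N, time in s.
With the tool pointing down it reaches from about 0.35 to 0.775 m from the base axis. Payload 7.3 kg.
Tool frame: the origin (TCP) lies midway between the tips of the shut fingers; the grasp point (between the pads) lies 19 mm behind it; x points along the fingers, y is the direction in which the jaws open and shut, and the axes are right-handed (so a half turn about x gives the same grasp; the last joint's range is limited). The gripper opens to 92 mm and grips with 3 to 60 N. Pads are 19 mm wide; open, the fingers measure 130 mm over their backs; the gripper's body (75 mm by 190 mm) begins 47 mm behind the grasp point.
Start: joints at [58.728, 19.595, 87.324, -0, 73.075, -8.365], TCP at [0.204, 0.484, 0.227] pointing down, gripper open.
Joint ranges: [-145.02, 145.02], [-44.19, 115.74], [2.07, 154.8], [-57.11, 237.11], [16.16, 152.29], [-177.93, 177.93]. Speed limits (degrees/s): [147.25, 147.25, 180, 180, 180, 180].

### API

Orientations are given as a 3x3 rotation matrix whose columns are the frame's x, y, z axes.
In Python, from workcell import monitor, vision, order gives the robot as it stands.
- The arm moves only by the tool play_rows, never from a script. Its argument "moves" is a list of rows, each an object with "claw": the finger opening in cm, from 0 to 9.18; "linear": the shift along the tool's x, y, z in cm, a list of three; "turn": the turn about the tool's x in rad. A call has 1 to 5 rows; each row is the pose to reach, as a shift and turn from the pose measured when the call began, along the tool's axes at that moment; what a row does not reach only later rows make up. A row lasts 1/10 s, in which the tool goes at most 50 mm and 8.59 degrees, less where a joint would pass 70% of its speed; a pose out of reach is approached as far as the arm can. A call with a gripper value outside its range is refused whole. The fingers move at their own pace and stop on an object; the grip force is fixed at half the most. Time passes only in rows, so rows that repeat a pose let the fingers close. It gives the time, the measured TCP pose, the force and the opening at its end, in the units of the state.
- monitor.sense(): the state, without advancing time (a new reading comes with each control period).
- vision.read_camera(name): name is "side" or "top"; returns a dict with "img" (384x512x3 uint8, red, green, blue), "camera_matrix" (3x3 intrinsics, pixels), "dist_coeffs" ([k1, k2, p1, p2, k3] as OpenCV has them; the pictures are not rectified), "R" (3x3) and "t" (3): a world point X has camera coordinates R X + t. Camera axes: x right, y down, z forward; pixel columns grow to the right and rows downward; lengths in m; the calibration is good to about 2 mm. A picture is of the moment at which its call begins. There is no depth.
- order.hand_in(): hands the job in, once; it reports no verdict.
The state is a dict: "clock": time; "qpos": joint angles; "qvel": joint speeds; "joint_efforts": joint torques, N m; "tcp_pos": TCP position; "tcp_rot": TCP orientation; "force": force on the tool from outside, world axes, zero at the start; "torque": the same for the moment, N m; "grip_width": finger opening in m.
Only numpy, scipy, OpenCV 4.12 (cv2) and the standard library are available. Lean on these libraries where they do the work, as an engineer would, in place of code of your own. Each camera call takes 0.05 s, during which the arm holds its last target. There are 200 camera calls.

## Working session

There is one attempt and no reset: what is moved stays moved. The work goes in short steps, Python scripts to look and compute and a tool call to move; the robot and the scene stay as the last step left them, time stands still between calls to the robot, and variables do not carry over. Pictures are saved under pics/ and viewed, about 8 in all and at most 12, crops included, and the job is handed in when it is done.

Besides the shell and the picture viewer there is one more tool, called as name(argument=value, ...), one argument or row to a line, values as JSON. play_rows: Moves the arm, as the interface text tells. Its arguments: {"type":"object","properties":{"moves":{"type":"array"}},"required":["moves"]}

```bash
mkdir -p pics; python3 - <<'E'
from workcell import monitor, vision
import cv2, numpy as np
s=monitor.sense(); print(s["clock"],s["tcp_pos"],np.round(s["tcp_rot"],3).tolist(),s["grip_width"])
for n in("side","top"):
    d=vision.read_camera(n); cv2.imwrite(f"pics/{n}0.png",cv2.cvtColor(d["img"],cv2.COLOR_RGB2BGR))
    print(n,d["camera_matrix"],d["dist_coeffs"],(-np.array(d["R"]).T@d["t"]).round(3),np.round(d["R"],3).tolist())
a=cv2.imread("pics/side0.png");b=cv2.imread("pics/top0.png")
E
```

```text
0.0 [0.20411334 0.48323359 0.22604361] [[-0.001, 0.389, 0.921], [-0.001, 0.921, -0.389], [-1.0, -0.002, -0.0]] 0.09194217243654736
side [[397.34918973   0.         257.57041874]
 [  0.         397.34918973 189.90932472]
 [  0.           0.           1.        ]] [-0.0980859  0.         0.         0.         0.       ] [ 0.011 -0.47   0.596] [[0.681, -0.732, -0.002], [-0.436, -0.404, -0.804], [0.588, 0.549, -0.594]]
top [[394.55838901   0.         262.01614941]
 [  0.         394.55838901 193.68450868]
 [  0.           0.           1.        ]] [-0.11615763  0.          0.          0.          0.        ] [0.413 0.003 1.078] [[-0.024, -1.0, -0.008], [-0.996, 0.024, -0.081], [0.081, 0.006, -0.997]]
```

View pics/side0.png

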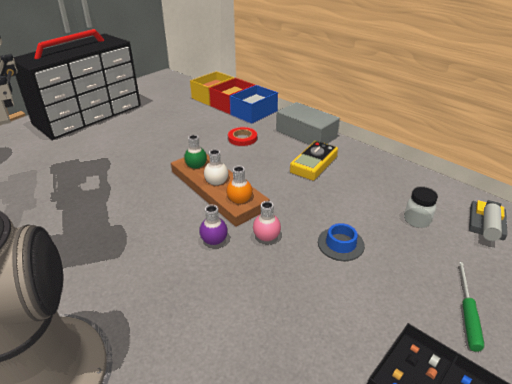

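View pics/top0.png

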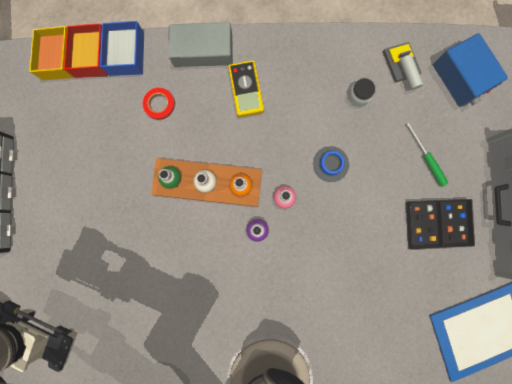

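The top view shows the rack with green (169,177), white (204,181) and amber (241,184) lamps, and the blue ring at (332,162). The side view has amber at (239,187) and the ring at (342,237).
Possible confusions:
- For amber: pink lamp at top (285,197) / side (267,228), purple lamp at (257,230) / (213,231), and an amber bin at (87,47). I choose the orange ball in the rack.
- For the ring: red ring at (159,103), blue bin and box. I choose the blue ring on the dark disc.

```bash
cat > h.py <<'E'
import cv2, numpy as np
from workcell import monitor, vision
def cam(n):
    d=vision.read_camera(n); d["hsv"]=cv2.cvtColor(d["img"],cv2.COLOR_RGB2HSV); return d
def ray(d,uv):
    p=cv2.undistortPoints(np.array([[uv]],float),d["camera_matrix"],np.array(d["dist_coeffs"]))[0,0]
    R=np.array(d["R"]); v=R.T@np.r_[p,1]; return -R.T@d["t"],v/np.linalg.norm(v)
def plane(d,uv,z):
    o,v=ray(d,uv); return o+v*(z-o[2])/v[2]
def tri(a,ua,b,ub):
    rs=[ray(a,ua),ray(b,ub)]; P=[np.eye(3)-np.outer(v,v) for o,v in rs]
    X=np.linalg.solve(sum(P),sum(p@o for p,(o,v) in zip(P,rs)))
    return X,[np.linalg.norm(p@(X-o)) for p,(o,v) in zip(P,rs)]
def blob(d,lo,hi,near,r=30):
    m=cv2.inRange(d["hsv"],lo,hi); k=np.zeros_like(m); cv2.circle(k,near,r,255,-1)
    cs,_=cv2.findContours(m&k,cv2.RETR_EXTERNAL,cv2.CHAIN_APPROX_NONE)
    return max(cs,key=cv2.contourArea)
def proj(d,X):
    return cv2.projectPoints(np.array([X],float),cv2.Rodrigues(np.array(d["R"]))[0],np.array(d["t"]),d["camera_matrix"],np.array(d["dist_coeffs"]))[0][0,0]
E
python3 - <<'E'
from h import *
s=cam("side");t=cam("top")
for d,c in((t,(241,184)),(s,(239,190))): print(d["hsv"][c[1]+7,c[0]-4],d["hsv"][c[1]+5,c[0]+5])
print("rack",t["hsv"][195,220],s["hsv"][186,200])
A=((8,200,190),(22,255,255)); ct=blob(t,*A,(241,184),16); cs=blob(s,*A,(239,190),18)
et,es=cv2.minEnclosingCircle(ct),cv2.minEnclosingCircle(cs); print(et,es,cv2.boundingRect(cs))
print("ball",tri(t,et[0],s,es[0]))
B=((105,140,60),(125,255,255)); bt=blob(t,*B,(332,162),22); bs=blob(s,*B,(342,237),24)
e=cv2.fitEllipse(bt); print("ring top",e, plane(t,e[0],.034))
print("ring bbox",cv2.boundingRect(bt),cv2.boundingRect(bs))
# side: inner hole/top rim: project ring from top estimate
X=plane(t,e[0],.034)
a=np.linspace(0,2*np.pi,60)
S=cv2.resize(cv2.cvtColor(s["img"],cv2.COLOR_RGB2BGR)[150:270,180:380],None,fx=4,fy=4)
for r in(.024,.031):
  for q in a:
    p=proj(s,X+np.r_[r*np.cos(q),r*np.sin(q),0]); cv2.circle(S,(int((p[0]-180+.5)*4),int((p[1]-150+.5)*4)),1,(0,255,255),-1)
for c in (es,): cv2.circle(S,(int((c[0][0]-179.5)*4),int((c[0][1]-149.5)*4)),int(c[1]*4),(255,0,0),1)
cv2.imwrite("pics/c1.png",S)
E
```

```text
[ 17 244 236] [ 16 244 237]
[ 14 227 193] [ 15 234 202]
rack [ 13 169 199] [ 13 158 169]
((240.3540802001953, 184.92059326171875), 10.569437980651855) ((238.5, 187.0), 11.672718048095703) (227, 182, 24, 16)
ball (array([0.51983947, 0.06464057, 0.05950623]), [np.float64(0.0003489322965144231), np.float64(0.0003489322965143962)])
ring top ((332.0469055175781, 162.3582305908203), (22.309436798095703, 23.06737518310547), 10.1984224319458) [ 0.57714187 -0.18040237  0.034     ]
ring bbox (321, 151, 23, 24) (326, 224, 32, 29)
```

View pics/c1.png

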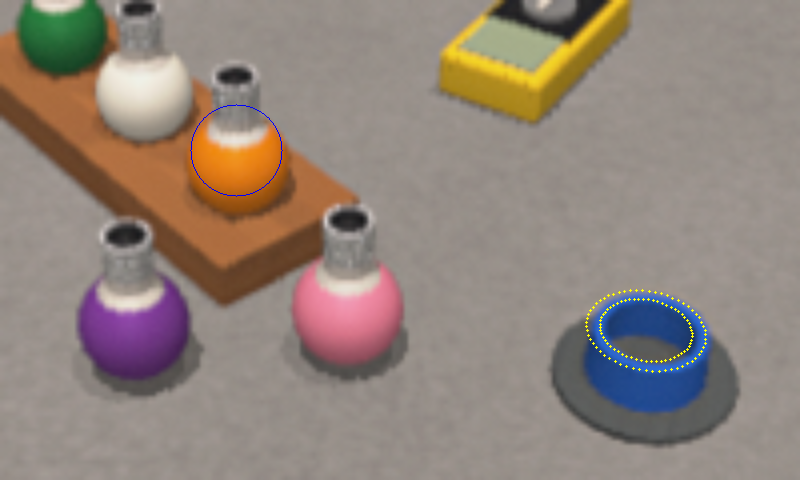

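The crop confirms it: the orange-ball lamp is in the rack, its cap rim at about side px (238.3,168.8). The ring rim centre is near (341.3,232.8), about 1 px right of the top-based estimate. Next I refine using the cap rims from both views.

```bash
python3 - <<'E'
from h import *
s=cam("side");t=cam("top")
def dark(d,c,r=6):
    g=cv2.cvtColor(d["img"],cv2.COLOR_RGB2GRAY); k=np.zeros(g.shape,np.uint8); cv2.circle(k,c,r,255,-1)
    m=(g<90)&(k>0)&(d["hsv"][...,1]<120); v,u=np.nonzero(m); return (u.mean(),v.mean()),m.sum()
for n,ct,cs in(("amber",(241,183),(238,169)),("pink",(285,196),(267,205))):
    a,b=dark(t,ct),dark(s,cs); print(n,a,b,tri(t,a[0],s,b[0]))
print("ball",tri(t,(240.6,184.9),s,(239,190.2)))
B=((105,140,60),(125,255,255)); m=cv2.inRange(t["hsv"],*B)
cs,h=cv2.findContours(m,cv2.RETR_CCOMP,cv2.CHAIN_APPROX_NONE)
for c,q in zip(cs,h[0]):
    if q[3]>=0 and cv2.pointPolygonTest(c,(332,162),False)>=0: print("hole",cv2.fitEllipse(c))
print("ring",tri(t,(332.05,162.36),s,(341.3,232.8)),plane(s,(341.3,232.8),.034))
E
```

```text
amber ((np.float64(238.87179487179486), np.float64(182.12820512820514)), np.int64(39)) ((np.float64(238.46428571428572), np.float64(168.60714285714286)), np.int64(28)) (array([0.52188732, 0.06503659, 0.1087908 ]), [np.float64(0.000604964347845818), np.float64(0.0006049643478458492)])
pink ((np.float64(285.57142857142856), np.float64(195.22857142857143)), np.int64(35)) ((np.float64(266.8378378378378), np.float64(204.8108108108108)), np.int64(37)) (array([ 0.48804558, -0.05050627,  0.08833969]), [np.float64(0.0004773515540823441), np.float64(0.00047735155408224796)])
ball (array([0.52091822, 0.06455612, 0.04982648]), [np.float64(0.000381120449579525), np.float64(0.0003811204495795821)])
hole ((332.18975830078125, 162.02996826171875), (17.89851188659668, 18.924272537231445), 122.0279769897461)
ring (array([ 0.57761529, -0.18095386,  0.03149661]), [np.float64(0.00012901736055860211), np.float64(0.00012901736055848887)]) [ 0.57521146 -0.18232029  0.034     ]
```

play_rows(
  moves=[
    {"claw":9.0,"linear":[2.6,-26.2,45.5],"turn":1.25},
    {"claw":9.0,"linear":[2.6,-26.2,45.5],"turn":1.25},
    {"claw":9.0,"linear":[2.6,-26.2,45.5],"turn":1.25},
    {"claw":9.0,"linear":[2.6,-26.2,45.5],"turn":1.25},
    {"claw":9.0,"linear":[2.6,-26.2,45.5],"turn":1.25},
  ],
)

```text
clock: 0.8
tcp_pos: [0.3559, 0.283, 0.2144]
tcp_rot: [[0.0, 0.915, 0.403], [-0.0, 0.403, -0.915], [-1.0, 0.0, 0.0]]
force: [1.3, 0.1, 1.2]
grip_width: 0.0898
```

```bash
cat >> h.py <<'E'
def delta(X,jaw=None):
    s=monitor.sense(); R=np.array(s["tcp_rot"]); d=R.T@(np.array(X)-s["tcp_pos"])*100
    print("t",round(s["clock"],2),"tcp",np.round(s["tcp_pos"],4),"cm",d.round(2),"F",np.round(s["force"],1),"w",round(s["grip_width"],4),"x",R[:,0].round(3))
    if jaw is not None:
        j=np.r_[jaw,0]; print("turn",np.arctan2(j@R[:,2],j@R[:,1]).round(3))
E
python3 -c "
from h import *
delta([.521,.065,.2],[1,-.08])"
```

```text
t 0.8 tcp [0.3559 0.283  0.2144] cm [ 1.44  6.31 26.6 ] F [1.3 0.1 1.2] w 0.0898 x [ 0. -0. -1.]
turn 0.495
```

play_rows(
  moves=[
    {"claw":9.0,"linear":[1.4,6.3,26.6],"turn":0.5},
    {"claw":9.0,"linear":[1.4,6.3,26.6],"turn":0.5},
    {"claw":9.0,"linear":[1.4,6.3,26.6],"turn":0.5},
    {"claw":9.0,"linear":[1.4,6.3,26.6],"turn":0.5},
    {"claw":9.0,"linear":[1.4,6.3,26.6],"turn":0.5},
  ],
)

```text
clock: 1.3
tcp_pos: [0.5065, 0.0834, 0.2018]
tcp_rot: [[0.001, 0.996, -0.087], [0.0, -0.087, -0.996], [-1.0, 0.001, -0.0]]
force: [1.5, 1.5, -0.1]
grip_width: 0.0902
```

play_rows(
  moves=[
    {"claw":9.0,"linear":[0,0,5.1],"turn":0},
    {"claw":9.0,"linear":[0,0,5.1],"turn":0},
  ],
)

```text
clock: 1.5
tcp_pos: [0.5023, 0.0276, 0.2012]
tcp_rot: [[-0.0, 0.996, -0.092], [-0.001, -0.092, -0.996], [-1.0, -0.0, 0.001]]
force: [-0.7, -0.5, 0.6]
grip_width: 0.0901
```

```bash
python3 -c "
from h import *
delta([.521,.065,.14],[1,-.08])"
```

```text
t 1.5 tcp [0.5023 0.0276 0.2012] cm [ 6.11  1.52 -3.91] F [-0.7 -0.5  0.6] w 0.0901 x [-0.    -0.001 -1.   ]
turn -0.013
```

play_rows(
  moves=[
    {"claw":9.0,"linear":[4,1.5,-3.9],"turn":0},
    {"claw":9.0,"linear":[4,1.5,-3.9],"turn":0},
    {"claw":9.0,"linear":[4,1.5,-3.9],"turn":0},
  ],
)

```text
clock: 1.8
tcp_pos: [0.5201, 0.066, 0.1601]
tcp_rot: [[-0.003, 0.996, -0.091], [-0.001, -0.091, -0.996], [-1.0, -0.003, 0.002]]
force: [0.3, 0.7, 0.5]
grip_width: 0.0897
```

```bash
python3 -c "
from h import *
delta([.521,.065,.083],[1,-.08])
s=cam('side');delta([.521,.065,.083])
cv2.imwrite('pics/c2.png',cv2.resize(cv2.cvtColor(s['img'],cv2.COLOR_RGB2BGR)[90:240,140:340],None,fx=4,fy=4))"
```

```text
t 1.8 tcp [0.5201 0.066  0.1601] cm [7.71 0.13 0.08] F [0.3 0.7 0.5] w 0.0897 x [-0.003 -0.001 -1.   ]
turn -0.011
t 1.85 tcp [0.5205 0.0656 0.1611] cm [7.81 0.06 0.04] F [ 0.9 -0.2  0.7] w 0.0899 x [-0.001 -0.002 -1.   ]
```

View pics/c2.png

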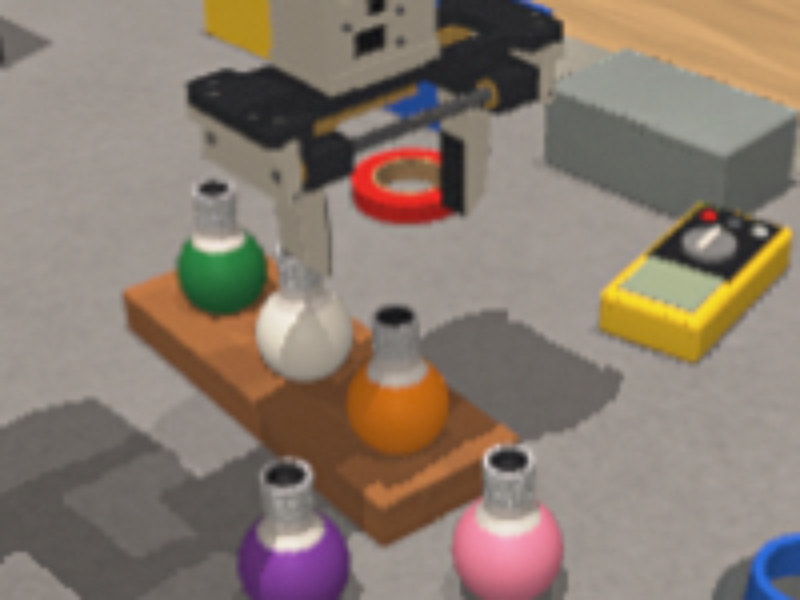

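The crop shows the fingertips at crop (312,272) and (468,212), their midpoint directly over the amber cap at (395,316). The path down is clear.

play_rows(
  moves=[
    {"claw":9.0,"linear":[2.6,0.1,0.05],"turn":0},
    {"claw":9.0,"linear":[5.2,0.1,0.05],"turn":0},
    {"claw":9.0,"linear":[7.7,0.1,0.05],"turn":0},
    {"claw":9.0,"linear":[7.7,0.1,0.05],"turn":0},
    {"claw":9.0,"linear":[7.7,0.1,0.05],"turn":0},
  ],
)

```text
clock: 2.35
tcp_pos: [0.5218, 0.0648, 0.0855]
tcp_rot: [[0.0, 0.996, -0.091], [-0.002, -0.091, -0.996], [-1.0, 0.0, 0.002]]
force: [-0.1, -0.4, -0.1]
grip_width: 0.0905
```

```bash
python3 -c "
from h import *
delta([.521,.065,.083],[1,-.08])
s=cam('side');delta([.521,.065,.083])
cv2.imwrite('pics/c3.png',cv2.resize(cv2.cvtColor(s['img'],cv2.COLOR_RGB2BGR)[110:230,160:320],None,fx=5,fy=5))"
```

```text
t 2.35 tcp [0.5218 0.0648 0.0855] cm [ 0.25 -0.08 -0.01] F [-0.1 -0.4 -0.1] w 0.0905 x [ 0.    -0.002 -1.   ]
turn -0.011
t 2.4 tcp [0.5223 0.0648 0.086 ] cm [ 0.3  -0.14 -0.01] F [ 1.4 -0.2  0.7] w 0.0903 x [ 0.002 -0.002 -1.   ]
```

View pics/c3.png

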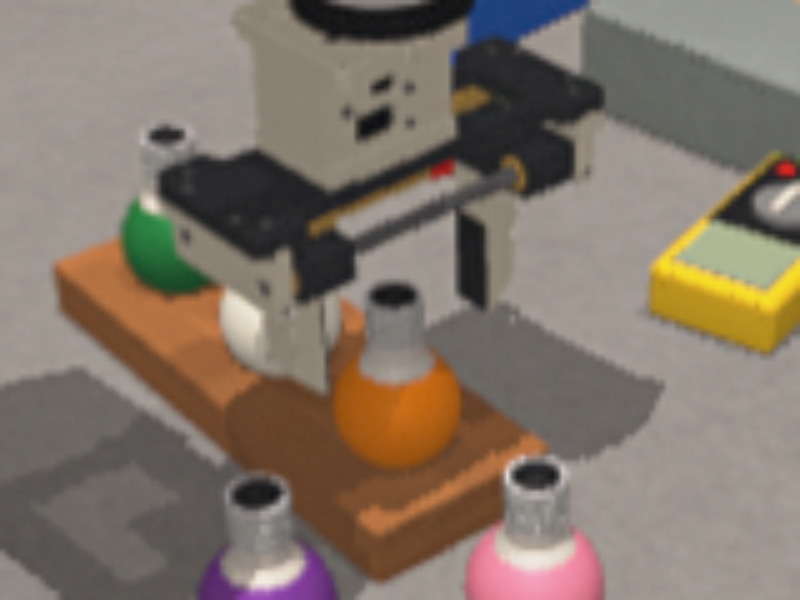

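The fingertips at crop (312,387) and (487,305) straddle the neck at (398,345), about 8 mm above the ball/collar line. I lower 4 mm and close.

play_rows(
  moves=[
    {"claw":9.0,"linear":[0.4,-0.1,0],"turn":0},
    {"claw":9.0,"linear":[0.4,-0.1,0],"turn":0},
    {"claw":4.0,"linear":[0.4,-0.1,0],"turn":0},
    {"claw":3.2,"linear":[0.4,-0.1,0],"turn":0},
    {"claw":3.2,"linear":[0.4,-0.1,0],"turn":0},
  ],
)

```text
clock: 2.9
tcp_pos: [0.5214, 0.0649, 0.0821]
tcp_rot: [[0.002, 0.996, -0.091], [-0.002, -0.091, -0.996], [-1.0, 0.002, 0.002]]
force: [0.7, -1.0, -0.7]
grip_width: 0.0706
```

play_rows(
  moves=[
    {"claw":2.9,"linear":[0,0,0],"turn":0},
    {"claw":2.0,"linear":[0,0,0],"turn":0},
    {"claw":1.5,"linear":[0,0,0],"turn":0},
    {"claw":1.0,"linear":[0,0,0],"turn":0},
    {"claw":1.0,"linear":[0,0,0],"turn":0},
  ],
)

```text
clock: 3.4
tcp_pos: [0.5214, 0.0649, 0.0821]
tcp_rot: [[0.002, 0.996, -0.091], [-0.002, -0.091, -0.996], [-1.0, 0.002, 0.001]]
force: [0.3, 0.4, -0.2]
grip_width: 0.0305
```

play_rows(
  moves=[
    {"claw":1.0,"linear":[0,0,0],"turn":0},
    {"claw":1.0,"linear":[0,0,0],"turn":0},
    {"claw":1.0,"linear":[0,0,0],"turn":0},
    {"claw":1.0,"linear":[0,0,0],"turn":0},
  ],
)

```text
clock: 3.8
tcp_pos: [0.5214, 0.0649, 0.0821]
tcp_rot: [[0.002, 0.996, -0.091], [-0.002, -0.091, -0.996], [-1.0, 0.002, 0.002]]
force: [0.1, 0.4, 0.6]
grip_width: 0.0255
```

Gripped at 26 mm. Now I lift slowly, 13 cm up.

play_rows(
  moves=[
    {"claw":1.0,"linear":[0,0,0],"turn":0},
    {"claw":1.0,"linear":[-1,0,0],"turn":0},
    {"claw":1.0,"linear":[-3,0,0],"turn":0},
    {"claw":1.0,"linear":[-5,0,0],"turn":0},
    {"claw":1.0,"linear":[-7,0,0],"turn":0},
  ],
)

```text
clock: 4.3
tcp_pos: [0.5212, 0.065, 0.1534]
tcp_rot: [[0.002, 0.996, -0.091], [-0.002, -0.091, -0.996], [-1.0, 0.002, 0.001]]
force: [0.6, 0.1, -1.7]
grip_width: 0.025
```

play_rows(
  moves=[
    {"claw":1.0,"linear":[-2,0,0],"turn":0},
    {"claw":1.0,"linear":[-4,0,0],"turn":0},
    {"claw":1.0,"linear":[-6,0,0],"turn":0},
    {"claw":1.0,"linear":[-6,0,0],"turn":0},
  ],
)

```text
clock: 4.7
tcp_pos: [0.5224, 0.0652, 0.2166]
tcp_rot: [[0.008, 0.996, -0.091], [-0.002, -0.091, -0.996], [-1.0, 0.008, 0.001]]
force: [-0.4, 0.3, -1.0]
grip_width: 0.0253
```

```bash
python3 -c "
from h import *
s=cam('side');delta([.577,-.181,.21])
cv2.imwrite('pics/c4.png',cv2.resize(cv2.cvtColor(s['img'],cv2.COLOR_RGB2BGR)[90:240,160:360],None,fx=4,fy=4))"
```

```text
t 4.75 tcp [0.5216 0.0651 0.2147] cm [ 0.54  7.75 24.01] F [-0.3  0.2 -0.7] w 0.025 x [ 0.005 -0.002 -1.   ]
```

View pics/c4.png

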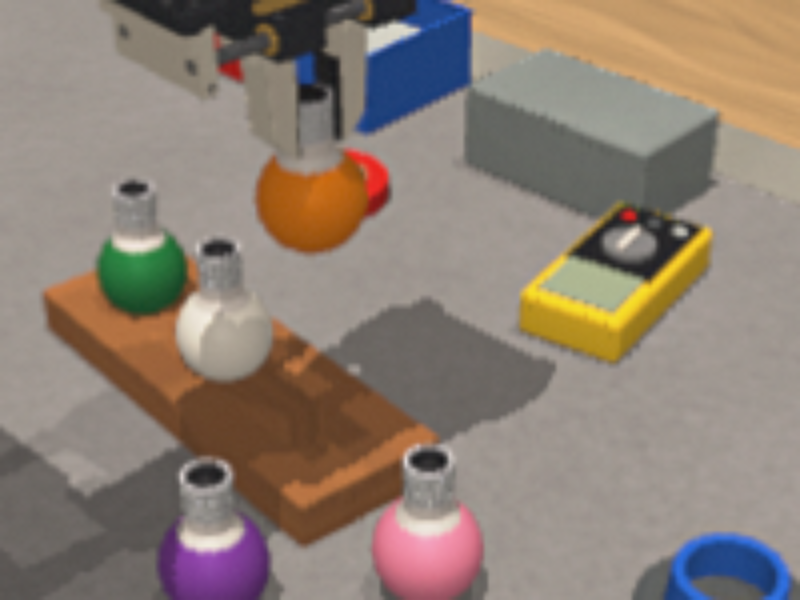

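The crop shows the amber lamp hanging upright, ball at (312,200), with the white and green lamps standing undisturbed. Next I move over the ring with a gentle ramp.

play_rows(
  moves=[
    {"claw":1.0,"linear":[0,0.5,1.5],"turn":0},
    {"claw":1.0,"linear":[0,1.4,4.5],"turn":0},
    {"claw":1.0,"linear":[0,2.6,8],"turn":0},
    {"claw":1.0,"linear":[0,3.7,11.5],"turn":0},
    {"claw":1.0,"linear":[0,4.8,15],"turn":0},
  ],
)

```text
clock: 5.25
tcp_pos: [0.5553, -0.0908, 0.2137]
tcp_rot: [[0.002, 0.996, -0.091], [-0.001, -0.091, -0.996], [-1.0, 0.002, 0.001]]
force: [0.1, 0.4, -0.6]
grip_width: 0.0254
```

play_rows(
  moves=[
    {"claw":1.0,"linear":[0,1.0,3],"turn":0},
    {"claw":1.0,"linear":[0,1.8,5.5],"turn":0},
    {"claw":1.0,"linear":[0,2.4,7.5],"turn":0},
    {"claw":1.0,"linear":[0,2.4,7.5],"turn":0},
  ],
)

```text
clock: 5.65
tcp_pos: [0.5721, -0.1708, 0.2125]
tcp_rot: [[0.001, 0.996, -0.094], [-0.001, -0.094, -0.996], [-1.0, 0.001, 0.001]]
force: [-0.2, 1.2, -1.6]
grip_width: 0.0252
```

```bash
python3 -c "
from h import *
delta([.5765,-.181,.12],[1,-.08])"
```

```text
t 5.65 tcp [ 0.5721 -0.1708  0.2125] cm [9.25 0.52 0.96] F [-0.2  1.2 -1.6] w 0.0252 x [ 0.001 -0.001 -1.   ]
turn -0.014
```

play_rows(
  moves=[
    {"claw":1.0,"linear":[1,0.5,1],"turn":0},
    {"claw":1.0,"linear":[3.5,0.5,1],"turn":0},
    {"claw":1.0,"linear":[6.5,0.5,1],"turn":0},
    {"claw":1.0,"linear":[9,0.5,1],"turn":0},
    {"claw":1.0,"linear":[9.3,0.5,1],"turn":0},
  ],
)

```text
clock: 6.15
tcp_pos: [0.574, -0.1799, 0.1153]
tcp_rot: [[-0.006, 0.996, -0.093], [0.002, -0.093, -0.996], [-1.0, -0.007, -0.001]]
force: [-0.2, -0.1, -0.4]
grip_width: 0.0253
```

```bash
python3 -c "
from h import *
s=cam('side');delta([.5765,-.181,.12])
p=monitor.sense()['tcp_pos']; print('ball px pred',proj(s,np.array(p)-[0,0,.032]), 'ring pred',proj(s,[.5765,-.181,.034]))
b=blob(s,(8,200,80),(22,255,255),(345,205),40); print(cv2.boundingRect(b),cv2.minEnclosingCircle(b))
cv2.imwrite('pics/c5.png',cv2.resize(cv2.cvtColor(s['img'],cv2.COLOR_RGB2BGR)[140:280,260:440],None,fx=4,fy=4))"
```

```text
t 6.2 tcp [ 0.575  -0.1804  0.117 ] cm [-0.3   0.16  0.05] F [ 0.   0.4 -0.8] w 0.0252 x [-0.004  0.001 -1.   ]
ball px pred [343.58659682 213.65792911] ring pred [341.11151282 232.20056272]
(330, 204, 28, 26) ((343.21875, 214.94921875), 14.114990234375)
```

View pics/c5.png

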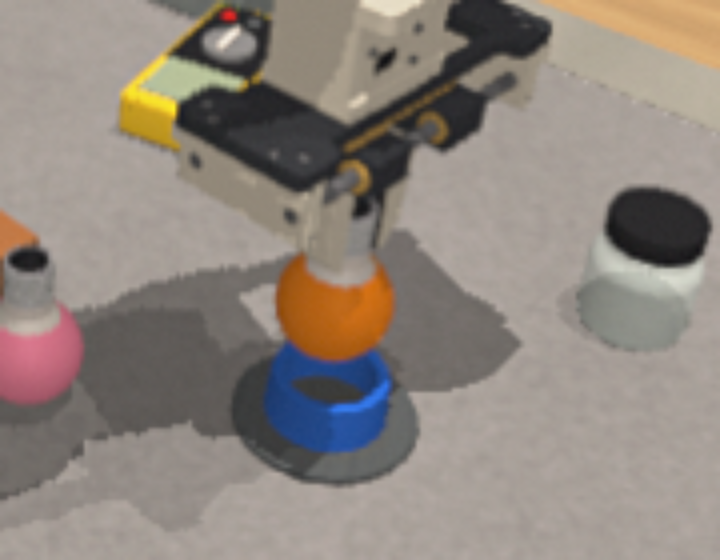

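The crop shows the ball at (336,303) directly above the ring rim at (328,375), within half a pixel sideways of the prediction. The ball sits about 2 px lower than predicted, roughly 4 mm. I lower slowly and watch the force.

play_rows(
  moves=[
    {"claw":1.0,"linear":[0.5,0.15,0.05],"turn":0},
    {"claw":1.0,"linear":[1.0,0.15,0.05],"turn":0},
    {"claw":1.0,"linear":[1.5,0.15,0.05],"turn":0},
    {"claw":1.0,"linear":[2.0,0.15,0.05],"turn":0},
    {"claw":1.0,"linear":[2.0,0.15,0.05],"turn":0},
  ],
)

```text
clock: 6.7
tcp_pos: [0.576, -0.1809, 0.0964]
tcp_rot: [[-0.005, 0.996, -0.093], [0.001, -0.093, -0.996], [-1.0, -0.005, -0.001]]
force: [0.6, -0.6, 0.2]
grip_width: 0.0248
```

play_rows(
  moves=[
    {"claw":1.0,"linear":[0.1,0,0],"turn":0},
    {"claw":1.0,"linear":[0.2,0,0],"turn":0},
    {"claw":1.0,"linear":[0.3,0,0],"turn":0},
    {"claw":1.0,"linear":[0.3,0,0],"turn":0},
  ],
)

```text
clock: 7.1
tcp_pos: [0.576, -0.1808, 0.0934]
tcp_rot: [[-0.005, 0.996, -0.093], [0.001, -0.093, -0.996], [-1.0, -0.005, -0.001]]
force: [-0.3, 0.4, -0.1]
grip_width: 0.0251
```

```bash
python3 -c "
from h import *
delta([.5765,-.181,.084])"
```

```text
t 7.1 tcp [ 0.576  -0.1808  0.0934] cm [0.94 0.06 0.01] F [-0.3  0.4 -0.1] w 0.0251 x [-0.005  0.001 -1.   ]
```

play_rows(
  moves=[
    {"claw":1.0,"linear":[0.1,0,0],"turn":0},
    {"claw":1.0,"linear":[0.2,0,0],"turn":0},
    {"claw":1.0,"linear":[0.3,0,0],"turn":0},
    {"claw":1.0,"linear":[0.3,0,0],"turn":0},
  ],
)

```text
clock: 7.5
tcp_pos: [0.5759, -0.1808, 0.0902]
tcp_rot: [[-0.005, 0.996, -0.093], [0.001, -0.093, -0.996], [-1.0, -0.005, -0.001]]
force: [-0.4, 1.1, 0.2]
grip_width: 0.0253
```

play_rows(
  moves=[
    {"claw":1.0,"linear":[0.1,0,0],"turn":0},
    {"claw":1.0,"linear":[0.2,0,0],"turn":0},
    {"claw":1.0,"linear":[0.2,0,0],"turn":0},
  ],
)

```text
clock: 7.8
tcp_pos: [0.5758, -0.1808, 0.088]
tcp_rot: [[-0.005, 0.996, -0.093], [0.001, -0.093, -0.996], [-1.0, -0.005, -0.001]]
force: [0.6, 0.3, -1.3]
grip_width: 0.0254
```

play_rows(
  moves=[
    {"claw":1.0,"linear":[0.1,0,0],"turn":0},
    {"claw":1.0,"linear":[0.15,0,0],"turn":0},
    {"claw":1.0,"linear":[0.15,0,0],"turn":0},
  ],
)

```text
clock: 8.1
tcp_pos: [0.5761, -0.1809, 0.0868]
tcp_rot: [[-0.004, 0.996, -0.093], [0.001, -0.093, -0.996], [-1.0, -0.004, -0.001]]
force: [0.4, -1.0, 0.0]
grip_width: 0.0251
```

play_rows(
  moves=[
    {"claw":1.0,"linear":[0.1,0,0],"turn":0},
    {"claw":1.0,"linear":[0.15,0,0],"turn":0},
    {"claw":1.0,"linear":[0.15,0,0],"turn":0},
  ],
)

```text
clock: 8.4
tcp_pos: [0.5767, -0.1812, 0.0858]
tcp_rot: [[-0.003, 0.996, -0.093], [0.0, -0.093, -0.996], [-1.0, -0.003, -0.0]]
force: [1.8, 0.2, 3.5]
grip_width: 0.0256
```

```bash
python3 -c "
from h import *
delta([.5765,-.181,.084]);s=cam('side')
cv2.imwrite('pics/c6.png',cv2.resize(cv2.cvtColor(s['img'],cv2.COLOR_RGB2BGR)[170:270,280:400],None,fx=6,fy=6))"
```

```text
t 8.4 tcp [ 0.5767 -0.1812  0.0858] cm [ 0.18 -0.02 -0.01] F [1.8 0.2 3.5] w 0.0256 x [-0.003  0.    -1.   ]
```

View pics/c6.png

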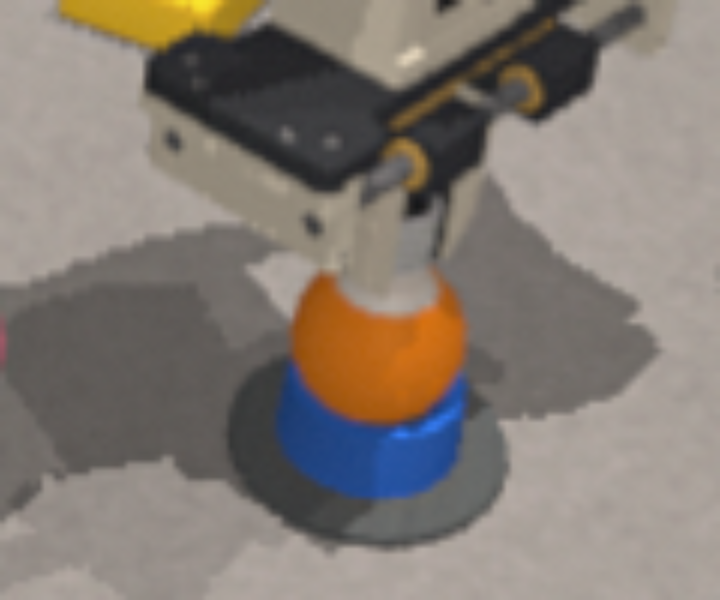

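The crop shows the ball sitting in the ring (ball at (378,340), rim at (372,410)). The force is 3.5 N up with +1.8 N in x. I shift 1 mm along +x and go 1 mm further down.

play_rows(
  moves=[
    {"claw":1.0,"linear":[0,0.1,0],"turn":0},
    {"claw":1.0,"linear":[0.1,0.1,0],"turn":0},
    {"claw":1.0,"linear":[0.1,0.1,0],"turn":0},
  ],
)

```text
clock: 8.75
tcp_pos: [0.5778, -0.1813, 0.0847]
tcp_rot: [[-0.003, 0.996, -0.093], [0.0, -0.093, -0.996], [-1.0, -0.003, 0.0]]
force: [0.7, -0.4, 2.1]
grip_width: 0.0255
```

play_rows(
  moves=[
    {"claw":1.0,"linear":[0,0,0],"turn":0},
    {"claw":1.0,"linear":[0,0,0],"turn":0},
  ],
)

```text
clock: 8.95
tcp_pos: [0.5778, -0.1814, 0.0847]
tcp_rot: [[-0.003, 0.996, -0.093], [0.0, -0.093, -0.996], [-1.0, -0.003, 0.0]]
force: [1.7, -0.6, 1.5]
grip_width: 0.0252
```

play_rows(
  moves=[
    {"claw":1.0,"linear":[0.05,0.05,0],"turn":0},
    {"claw":1.0,"linear":[0.1,0.1,0],"turn":0},
    {"claw":1.0,"linear":[0.1,0.1,0],"turn":0},
  ],
)

```text
clock: 9.25
tcp_pos: [0.5788, -0.1816, 0.0836]
tcp_rot: [[-0.003, 0.996, -0.093], [-0.0, -0.093, -0.996], [-1.0, -0.003, 0.0]]
force: [0.9, -2.0, 2.7]
grip_width: 0.0255
```

play_rows(
  moves=[
    {"claw":1.0,"linear":[0,0,0],"turn":0},
    {"claw":1.0,"linear":[0,0,0],"turn":0},
  ],
)

```text
clock: 9.45
tcp_pos: [0.5788, -0.1817, 0.0836]
tcp_rot: [[-0.003, 0.996, -0.093], [-0.0, -0.093, -0.996], [-1.0, -0.003, 0.0]]
force: [-0.0, -1.4, 2.9]
grip_width: 0.0256
```

play_rows(
  moves=[
    {"claw":1.0,"linear":[0,0,0.1],"turn":0},
    {"claw":1.0,"linear":[0.1,0,0.1],"turn":0},
    {"claw":1.0,"linear":[0.1,0,0.1],"turn":0},
    {"claw":1.0,"linear":[0.1,0,0.1],"turn":0},
  ],
)

```text
clock: 9.85
tcp_pos: [0.579, -0.1824, 0.083]
tcp_rot: [[-0.002, 0.996, -0.093], [0.0, -0.093, -0.996], [-1.0, -0.002, 0.0]]
force: [1.4, 0.5, 5.1]
grip_width: 0.0255
```

play_rows(
  moves=[
    {"claw":1.0,"linear":[0,0,0],"turn":0},
    {"claw":1.0,"linear":[0,0,0],"turn":0},
  ],
)

```text
clock: 10.05
tcp_pos: [0.579, -0.1823, 0.0831]
tcp_rot: [[-0.002, 0.996, -0.093], [0.0, -0.093, -0.996], [-1.0, -0.002, -0.0]]
force: [1.4, 0.8, 4.3]
grip_width: 0.0256
```

Seated firmly: about 5 N up and small lateral force. I release gently, then look before rising.

play_rows(
  moves=[
    {"claw":2.4,"linear":[0,0,0],"turn":0},
    {"claw":2.7,"linear":[0,0,0],"turn":0},
    {"claw":3.0,"linear":[0,0,0],"turn":0},
    {"claw":3.6,"linear":[0,0,0],"turn":0},
    {"claw":4.4,"linear":[0,0,0],"turn":0},
  ],
)

```text
clock: 10.55
tcp_pos: [0.5787, -0.1822, 0.0827]
tcp_rot: [[-0.003, 0.996, -0.093], [0.001, -0.093, -0.996], [-1.0, -0.003, -0.0]]
force: [0.9, 1.5, 1.3]
grip_width: 0.0397
```

play_rows(
  moves=[
    {"claw":5.5,"linear":[0,0,0],"turn":0},
    {"claw":6.5,"linear":[0,0,0],"turn":0},
    {"claw":6.5,"linear":[0,0,0],"turn":0},
    {"claw":6.5,"linear":[0,0,0],"turn":0},
  ],
)

```text
clock: 10.95
tcp_pos: [0.5787, -0.1822, 0.0827]
tcp_rot: [[-0.003, 0.996, -0.093], [0.001, -0.093, -0.996], [-1.0, -0.003, -0.0]]
force: [0.1, 0.0, -0.0]
grip_width: 0.0644
```

```bash
python3 -c "
from h import *
delta([.5765,-.181,.2]);s=cam('side')
cv2.imwrite('pics/c7.png',cv2.resize(cv2.cvtColor(s['img'],cv2.COLOR_RGB2BGR)[170:270,280:400],None,fx=6,fy=6))"
```

```text
t 10.95 tcp [ 0.5787 -0.1822  0.0827] cm [-11.73  -0.26  -0.1 ] F [ 0.1  0.  -0. ] w 0.0644 x [-0.003  0.001 -1.   ]
```

View pics/c7.png

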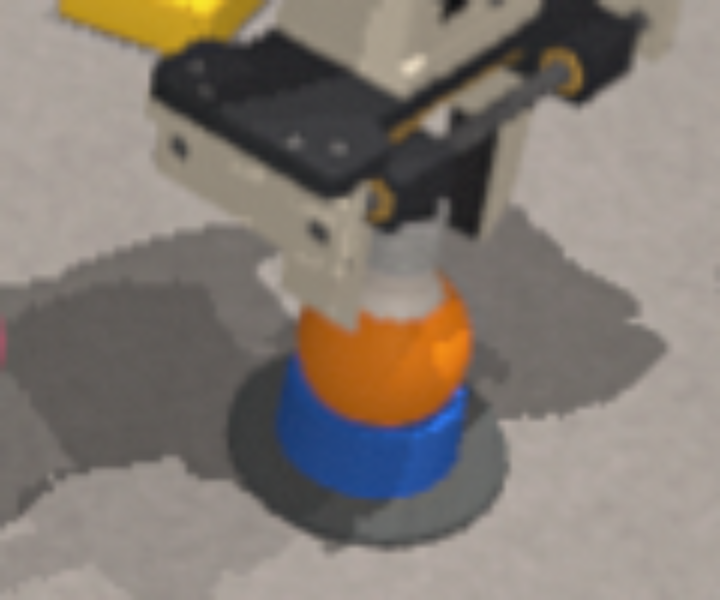

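The lamp stands free and upright (ball at (385,345), neck at (405,250)), and no finger touches it. I rise straight up.

play_rows(
  moves=[
    {"claw":7.5,"linear":[-1,0,0],"turn":0},
    {"claw":7.5,"linear":[-3,0,0],"turn":0},
    {"claw":7.5,"linear":[-6,0,0],"turn":0},
    {"claw":7.5,"linear":[-9,0,0],"turn":0},
    {"claw":7.5,"linear":[-12,0,0],"turn":0},
  ],
)

```text
clock: 11.5
tcp_pos: [0.579, -0.1822, 0.2048]
tcp_rot: [[-0.002, 0.996, -0.093], [0.0, -0.093, -0.996], [-1.0, -0.002, -0.0]]
force: [0.3, 0.1, -0.6]
grip_width: 0.0748
```

play_rows(
  moves=[
    {"claw":7.5,"linear":[0,-5,10],"turn":0},
    {"claw":7.5,"linear":[0,-12,10],"turn":0},
    {"claw":7.5,"linear":[0,-15,10],"turn":0},
    {"claw":7.5,"linear":[0,-15,10],"turn":0},
    {"claw":7.5,"linear":[0,-15,10],"turn":0},
  ],
)

```text
clock: 12.0
tcp_pos: [0.4165, -0.2687, 0.2061]
tcp_rot: [[-0.003, 0.995, -0.096], [-0.0, -0.096, -0.995], [-1.0, -0.003, 0.0]]
force: [0.2, 0.2, 0.1]
grip_width: 0.075
```

```bash
python3 -c "
from h import *
delta([.5765,-.181,.2]);s=cam('side');t=cam('top')
b=blob(t,(8,200,120),(22,255,255),(332,164),22); e=cv2.minEnclosingCircle(b); print(e,plane(t,e[0],.052))
b=blob(s,(8,200,80),(22,255,255),(343,225),30); print(cv2.boundingRect(b),'pred ball',proj(s,[.5765,-.181,.052]),proj(t,[.5765,-.181,.052]))
S=cv2.cvtColor(s['img'],cv2.COLOR_RGB2BGR);T=cv2.cvtColor(t['img'],cv2.COLOR_RGB2BGR)
cv2.imwrite('pics/c8.png',np.vstack([cv2.resize(S[110:290,160:420],None,fx=2,fy=2)[:,:520],cv2.resize(T[120:220,140:400],None,fx=2,fy=2)]))"
```

```text
t 12.0 tcp [ 0.4165 -0.2687  0.2061] cm [  0.56  15.08 -10.27] F [0.2 0.2 0.1] w 0.075 x [-0.003 -0.    -1.   ]
((334.0, 160.60714721679688), 10.492137908935547) [ 0.57886048 -0.18260766  0.052     ]
(337, 219, 21, 21) pred ball [342.20647545 225.73792473] [333.43181263 161.50487102]
```

View pics/c8.png

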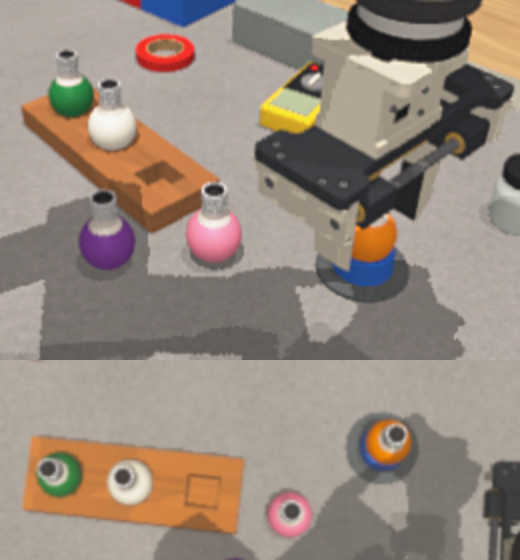

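The white and green lamps stand unmoved in the rack, and the amber lamp is in the ring (top crop (387,443)). Its cap at (397,435) suggests a slight lean, but the arm blocks the side view. I clear the arm and measure the tilt.

play_rows(
  moves=[
    {"claw":7.5,"linear":[-5,0,0],"turn":0},
    {"claw":7.5,"linear":[-8,0,-5],"turn":0},
    {"claw":7.5,"linear":[-8,0,-15],"turn":0},
    {"claw":7.5,"linear":[-8,0,-25],"turn":0},
    {"claw":7.5,"linear":[-8,0,-35],"turn":0},
  ],
)

```text
clock: 12.6
tcp_pos: [0.4395, -0.0744, 0.2857]
tcp_rot: [[0.002, 0.996, -0.094], [-0.001, -0.094, -0.996], [-1.0, 0.002, 0.001]]
force: [1.0, 0.2, 0.1]
grip_width: 0.0752
```

play_rows(
  moves=[
    {"claw":7.5,"linear":[0,0,-30],"turn":0},
    {"claw":7.5,"linear":[0,0,-30],"turn":0},
    {"claw":7.5,"linear":[0,0,-30],"turn":0},
    {"claw":7.5,"linear":[0,0,-30],"turn":0},
    {"claw":7.5,"linear":[0,0,-30],"turn":0},
  ],
)

```text
clock: 13.1
tcp_pos: [0.463, 0.1755, 0.2859]
tcp_rot: [[0.003, 0.996, -0.092], [-0.0, -0.092, -0.996], [-1.0, 0.003, 0.0]]
force: [0.5, -1.6, 0.3]
grip_width: 0.0749
```

```bash
python3 -c "
from h import *
delta([.5765,-.181,.2]);s=cam('side');t=cam('top')
def dark(d,c,r=6):
    g=cv2.cvtColor(d['img'],cv2.COLOR_RGB2GRAY); k=np.zeros(g.shape,np.uint8); cv2.circle(k,c,r,255,-1)
    m=(g<90)&(k>0)&(d['hsv'][...,1]<120); v,u=np.nonzero(m); return (u.mean(),v.mean()),m.sum()
B=((105,140,60),(125,255,255))
p=proj(s,[.58,-.184,.115]).astype(int); q=proj(t,[.58,-.184,.115]).astype(int)
a=dark(t,tuple(map(int,q)));b=dark(s,tuple(map(int,p)));print(q,a,p,b,tri(t,a[0],s,b[0]))
bs=blob(s,(8,180,80),(22,255,255),(343,225),30);bt=blob(t,(8,180,120),(22,255,255),(332,164),22)
print(cv2.boundingRect(bs),cv2.boundingRect(bt),cv2.minEnclosingCircle(bt))
S=cv2.cvtColor(s['img'],cv2.COLOR_RGB2BGR);T=cv2.cvtColor(t['img'],cv2.COLOR_RGB2BGR)
cv2.imwrite('pics/c9.png',np.hstack([cv2.resize(S[190:270,300:380],None,fx=5,fy=5),cv2.resize(T[120:200,290:370],None,fx=5,fy=5)]))"
```

```text
t 13.1 tcp [0.463  0.1755 0.2859] cm [ 8.64 14.56 34.45] F [ 0.5 -1.6  0.3] w 0.0749 x [ 0.003 -0.    -1.   ]
[338 155] ((np.float64(338.0), np.float64(156.73529411764707)), np.int64(34)) [348 201] ((np.float64(347.2439024390244), np.float64(203.34146341463415)), np.int64(41)) (array([ 0.57896878, -0.18249451,  0.11021886]), [np.float64(1.6857132746814112e-06), np.float64(1.6857132746272655e-06)])
(330, 215, 28, 25) (324, 150, 21, 21) ((334.0526428222656, 160.58421325683594), 10.636517524719238)
```

View pics/c9.png

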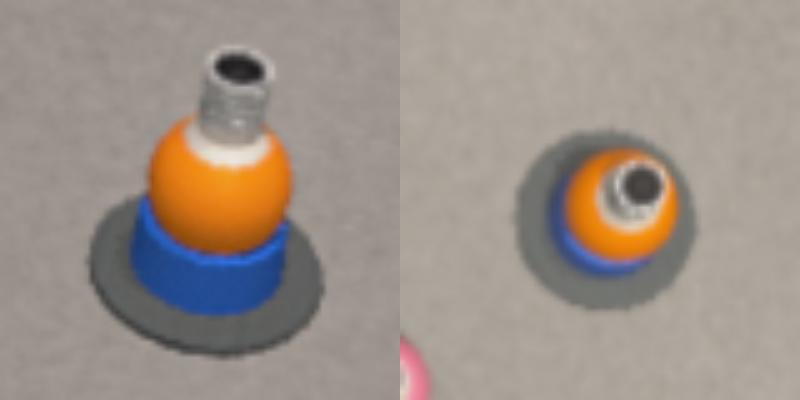

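The lamp is clear, upright and seated. Cap centre (0.579,-0.1825) lies over ball centre (0.579,-0.183), about 3 mm from the ring axis estimate. Handing in.

```bash
python3 -c "
from workcell import order
print(order.hand_in())"
```

```text
the job is handed in; nothing more can be done
None
```

I lifted the amber lamp out of the rack by its cap and collar, lowered it into the blue ring until it pressed back with about 5 N, then released it. I moved the arm clear and handed in at about 13 s.

- **Upright:** in the last pictures the cap centre at (0.579, -0.1825) lies directly above the ball centre at (0.579, -0.183), so the lamp looks vertical to within a few degrees.
- **On the ring axis:** the lamp sits about 3 mm from my estimate of the ring's axis, against a limit of 12 mm. Contact forces while lowering suggested the true axis is closer still.
- **Seated height:** the two-view cap height read 110 mm, where a seated lamp should read 116 mm. The same method read the pink lamp on the bench 6 mm too low (88 mm instead of 94 mm), so I take this as measurement bias. The crop shows the ball sunk in the rim.
- **Other lamps:** the white and green lamps stood in the rack and looked unmoved in the pictures after placing. I did not measure their shift or tilt.

The hand-in gave no verdict.

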